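Fold the palette flap and shut the paint case

ROBOT

A 6-joint arm with a two-finger parallel gripper is mounted at the origin on a cart in front of the work surface, level with it; the furniture and walls round the work are solid. World frame = base frame: x ahead of the robot, y to its left, z up, the work surface at z = 0. Lengths are in m, angles in rad, forces in N, time in s.
With the tool pointing down it reaches from about 0.275 to 0.85 m from the base axis. Payload 5.2 kg.
Tool frame: the origin (TCP) lies on the centre line of the jaws, within the pads' length; the fingertips stand 25 mm ahead of it and the grasp point (between the pads) lies 6 mm ahead of it; z points along the fingers, y is the direction in which the jaws open and shut (so a half turn about z gives the same grasp; the last joint's range is limited). The gripper opens to 85 mm and grips with 20 to 120 N. Pads are 22 mm wide; open, the fingers measure 114 mm over their backs; the gripper's body (76 mm by 85 mm) begins 54 mm behind the grasp point. The pads swing forward as they close: fully open they stand 13 mm farther back than shut.
Start: joints at [1.116, 0.259, 1.535, -0, 1.348, -0.203], TCP at [0.137, 0.533, 0.256] pointing down, gripper open.
Joint ranges: [-3.14, 3.14], [-0.91, 2.08], [0.19, 2.58], [-1.22, 4.36], [0.22, 2.71], [-3.12, 3.12]. Speed limits (rad/s): [2.57, 2.57, 3.14, 3.14, 3.14, 3.14].

INTERFACE

Orientations are given as a unit quaternion [x, y, z, w].
In Python, from cell import robot, eyes, spotter gives the robot as it stands.
- The arm moves only by the tool jog_arm, never from a script. Its argument "motion" is a list of rows, each a list of 3 entries, a list of its own where there are three numbers: the finger opening in cm, from 0 to 8.54, then the shift along the world's x, y, z in cm, then the turn about the world's z in degrees. A call has exactly 10 rows; each row shifts and turns the commanded pose from where the row before left it; what a row does not reach is not made up. A row lasts 1/10 s, in which the tool goes at most 50 mm and 8.59 degrees, less where a joint would pass 70% of its speed; a pose out of reach is approached as far as the arm can. A call with a gripper value outside its range is refused whole. The fingers move at their own pace and stop on an object; the grip force is fixed at half the most. Time passes only in rows, so rows that do not move let the fingers close, or fill a call up. It gives the time, the measured TCP pose, the force and the opening at its end, in the units of the state.
- robot.read_state(): the state, without advancing time (a new reading comes with each control period).
- eyes.capture(name): name is "scene" or "top" or "wrist"; returns the picture (480x640x3 uint8, blue, green, red); there is no depth.
- eyes.camera_model(name): a dict with "fx", "fy", "cx", "cy" (pixels), "k1" (the pictures are not rectified: a ray, as slopes to the right and down, at radius r is drawn at 1 + k1 r^2 times it, then the intrinsics apply), "cam_to_world" (4x4, takes a point from camera to world coordinates). Camera axes: x right, y up, looking along -z (the intrinsics and any distortion apply to the point x, -y, -z); pixel columns grow to the right and rows downward; lengths in m; the calibration is good to about 2 mm. A picture is of the moment at which its call begins: read the wrist's pose just before it. camera_model takes no time and is no camera call; for the wrist camera it gives the pose at the moment of the call.
- robot.hand_in(): hands the job in, once; it reports no verdict.
Trained networks look in the newest picture that a camera, given by its name, has taken for a name from the list of things; names that differ only in an ending like _2 or _b are one class to them, and where a whole thing is asked for, a point or a joint stands for the part that bears it (a point fixed in the world has none). Each returns a list of dicts, best first, with "p" (0 to 1); they miss things now and then, are a little off and sometimes report something else, mostly with a low value. They report only what shows in the picture. A call takes as long as a camera call.
- spotter.find_in(label, camera): "extent" ([left, top, width, height] in pixels, round what is visible of it).
- spotter.silhouettes(label, camera): "mask" (480x640 bool, what is visible of it) and "extent" ([left, top, width, height] in pixels, round what is visible of it).
- spotter.mark_of(label, camera): "pixel" ([column, row] in pixels: a listed point, or the origin of a listed thing).
The state is a dict: "t": time; "joint_positions": joint angles; "qvel": joint speeds; "tau": joint torques, N m; "tool_pos": TCP position; "tcp_rot": TCP orientation; "force": force on the tool from outside, world axes, zero at the start; "torque": the same for the moment, N m; "opening": opening from 0.0 (shut) to 1.0 (fully open).
Only numpy, scipy, OpenCV 4.12 (cv2) and the standard library are available. Lean on these libraries where they do the work, as an engineer would, in place of code of your own. Each camera call takes 0.05 s, during which the arm holds its last target.

TASK

Pack up the small wooden paint case on the bench: first fold its upright white palette flap down until it lies flat inside the case, then swing the open lid over it until it is fully shut. Only push, gently, with the fingertips or the outside of the fingers: grip and lift nothing, leave the jar, bottle, cups and the things in the case where they are, and finish clear of everything.

Things in the scene. Friction and masses are not known exactly. Their poses are not given: they have to be found in the camera images.
- case: the paint case, fixed to the bench: an open box of pale wood with brass corners, 160 mm deep (its x) by 160 mm wide (its y) by 70 mm high, walls 8 mm thick. Origin: centre of its underside. Its +x points from the front, where the flap is hinged, to the back, where the lid is hinged; its y runs along both hinges; z up. It stands turned anywhere from about 10 degrees clockwise to 75 degrees anticlockwise of facing the robot.
- case_lid (a joint): lid angle (rad): 0 = fully shut, lying on the rim; 1.57 = upright; starts leaning back at about 1.7 to 1.9, stop at 2.1. The stiff friction hinge (about 0.3 N m) holds the lid wherever it is left, so it never falls by itself and must be pushed all the way down; a few newtons near its edge move it. It jams on the flap if the flap still stands.
- case_flap (a joint): flap angle (rad): 0 = folded flat, resting on its ledge inside the case; grows as it stands up; starts at about 1.3 to 1.55, stop at 1.62. A light friction hinge (about 0.07 N m) holds it wherever it is left; it must be pushed all the way down.
- lid_hinge (a point): middle of the lid's hinge line: in the case's frame x = +80 mm, y = 0, z = 70 mm; its axes turn with the lid. The lid is a plain flat pale wooden board 162 mm wide and 10 mm thick (1 mm above the hinge line to 11 mm above it when shut), and runs 166 mm from the hinge line: towards the case's -x when shut, upward when open.
- lid_edge (a point): middle of the lid's free edge on its outer face (the face that is on top when shut), 166 mm from the hinge line; its axes turn with the lid
- flap_hinge (a point): middle of the flap's hinge line: in the case's frame x = -52 mm, y = 0, z = 52.5 mm; its axes turn with the flap. The flap is a flat white plate with four round paint spots, 90 mm wide (in the middle of the case's width) and 5 mm thick; it runs 100 mm from the hinge line: upward when standing, towards the case's +x (the lid) when folded flat.
- flap_edge (a point): middle of the flap's free edge on its spotted face, 100 mm from the hinge line; its axes turn with the flap. The spotted face looks to the case's front (-x) while the flap stands; folded flat it is on top, 57.5 mm above the bench and 12.5 mm below the case's rim.
- dab_dish: small white paint dish, 49 mm across and 20 mm high, loose on the case's floor; origin at the centre of its underside
- red_pencil: red pencil, 120 mm long and 7 mm thick, loose on the case's floor; origin at the middle of its underside
- blue_jar: blue jar with a white cap, 45 mm across and 70 mm high, loose on the bench beside the case; origin at the centre of its underside
- brown_bottle: small brown glass bottle with a black cap, 40 mm across and 74 mm high, loose on the bench; origin at the centre of its underside
- cup_01: white teacup with a painted pattern, 114 mm across, 62 mm high, loose on the bench; origin at the centre of its underside
- cup_02: white bowl with a painted pattern, 114 mm across, 56 mm high, loose on the bench; origin at the centre of its underside

How it is judged:
By the outcome, as a careful person would: the job done as asked, in the order asked, and still so for the second after the job is handed in, with the robot touching nothing.
It also fails if it takes over 58 s, if anything falls off the work surface, if the arm or the gripper's body presses on something with over 40 N, if the wrist force passes 120 N, or if a joint passes its speed limit or range.

## Working session

There is one attempt and no reset: what is moved stays moved. The work goes in short steps, Python scripts to look and compute and a tool call to move; the robot and the scene stay as the last step left them, time stands still between calls to the robot, and variables do not carry over. Pictures are saved under pics/ and viewed, and the job is handed in when it is done.

Besides the shell and the picture viewer there is one more tool, called after "Call:" as name(argument=value, ...) on one line, values as JSON. jog_arm: Moves the arm, as the interface text tells. Its arguments: {"type":"object","properties":{"motion":{"type":"array"}},"required":["motion"]}

```bash
mkdir -p pics; ls; python3 - <<'E'
from cell import robot, eyes, spotter
import cv2
for n in ["scene","top"]:
    im=eyes.capture(n); cv2.imwrite(f"pics/{n}0.png",im)
    m=eyes.camera_model(n); print(n,m)
    for l in ["lid_hinge","lid_edge","flap_hinge","flap_edge","case","blue_jar","brown_bottle","cup_01","cup_02","dab_dish","red_pencil"]:
        r=spotter.mark_of(l,n); print(l,[(x["pixel"],round(x["p"],2)) for x in r[:2]])
print(robot.read_state())
E
```

```text
pics
scene {'fx': 552.9467155362506, 'fy': 552.9467155362506, 'cx': 313.7955585178975, 'cy': 234.60136208986646, 'k1': -0.16875462036346361, 'cam_to_world': array([[ 0.6138742 ,  0.50523326, -0.60654581, -0.03494203],
       [-0.78939201,  0.38867356, -0.47517694, -0.56864652],
       [-0.00432688,  0.77050128,  0.63742376,  0.7258003 ],
       [ 0.        ,  0.        ,  0.        ,  1.        ]])}
lid_hinge [([289.1, 242.7], 0.84)]
lid_edge [([272.7, 153.0], 0.75)]
flap_hinge [([321.3, 293.1], 0.97)]
flap_edge [([319.0, 251.5], 0.65)]
case [([308.3, 294.8], 0.71)]
blue_jar [([372.3, 286.2], 0.6)]
brown_bottle []
cup_01 [([471.1, 285.4], 0.74), ([406.4, 243.3], 0.61)]
cup_02 [([471.1, 285.4], 0.74), ([406.4, 243.3], 0.61)]
dab_dish [([292.6, 299.8], 0.75)]
red_pencil [([291.3, 298.8], 0.2)]
top {'fx': 442.4496284041315, 'fy': 442.4496284041315, 'cx': 315.6961299499419, 'cy': 241.8823902953185, 'k1': -0.07113599059865829, 'cam_to_world': array([[ 0.02948618,  0.98923646, -0.14332406,  0.4876718 ],
       [-0.99955288,  0.02846962, -0.00913879, -0.10122472],
       [-0.00496004,  0.14
[... 510 characters left out ...]
([436.6, 199.5], 0.16)]
red_pencil []
{'t': 1.2, 'joint_positions': array([ 1.11622318e+00,  2.58608148e-01,  1.53503542e+00,  1.23711838e-05,
        1.34799013e+00, -2.02778953e-01]), 'qvel': array([-0.00031681, -0.00115634,  0.00025591,  0.00147701,  0.00032125,
       -0.0004445 ]), 'tau': array([-1.88396793e-04, -4.45935810e+01, -2.90899104e+01, -6.18298236e-05,
        1.16363779e-03,  2.45544010e-05]), 'tool_pos': array([0.13698677, 0.53265952, 0.25629111]), 'tcp_rot': array([ 1.25566138e-01,  9.92085251e-01, -1.74769123e-05, -1.23342880e-05]), 'force': array([0.42742436, 0.5363897 , 0.03444687]), 'torque': array([ 0.06922617, -0.0148783 , -0.01404717]), 'opening': 0.9986320033818876}
```

View pics/scene0.png

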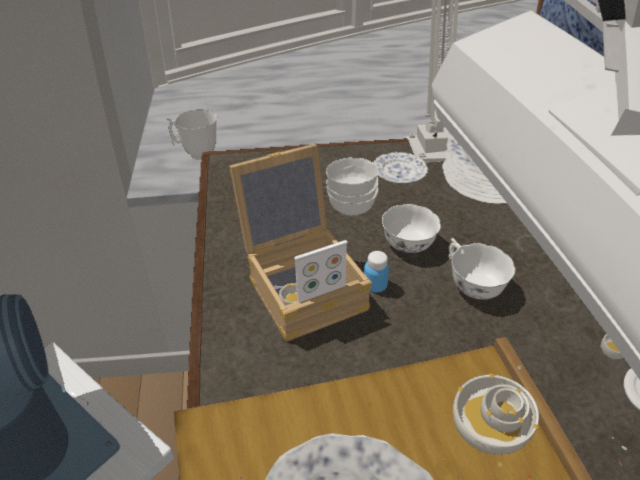

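View pics/top0.png

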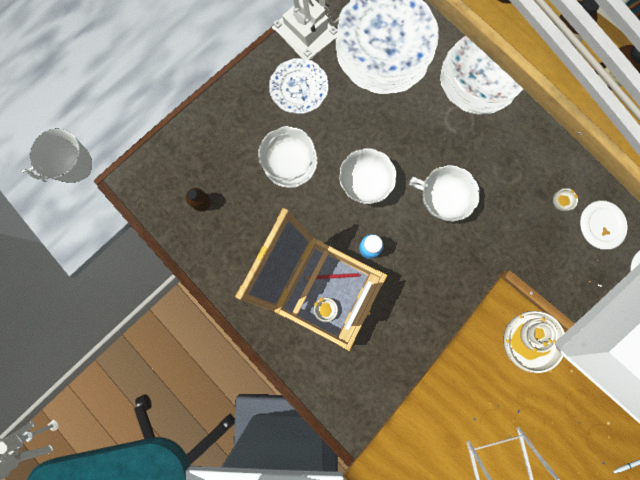

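The scene shows the case with its lid leaning back on the left and the flap standing at (322,270). A blue jar stands right of the case at (376,270). In the top view the front rim corners are near (386,275) and (350,349), and the lid's free edge runs (286,210)-(238,296). I'll fit the pose now.

```bash
cat > h.py <<'E'
import numpy as np, cv2
from scipy.optimize import least_squares
def proj(m,P):
    P=np.atleast_2d(P); T=np.linalg.inv(m["cam_to_world"]); c=P@T[:3,:3].T+T[:3,3]
    s=np.c_[c[:,0]/-c[:,2], -c[:,1]/-c[:,2]]; r2=(s**2).sum(1,keepdims=True); s=s*(1+m["k1"]*r2)
    return s*[m["fx"],m["fy"]]+[m["cx"],m["cy"]]
def onplane(m,px,z):
    u=(np.array(px)-[m["cx"],m["cy"]])/[m["fx"],m["fy"]]; s=u.copy()
    for _ in range(20): s=u/(1+m["k1"]*(s@s))
    d=m["cam_to_world"][:3,:3]@np.array([s[0],-s[1],-1]); o=m["cam_to_world"][:3,3]
    return o+d*(z-o[2])/d[2]
def lidp(a,d,y,t=0.011): # d along lid, t outward normal (above when shut)
    return np.array([0.08-d*np.cos(a)+t*np.sin(a), y, 0.07+d*np.sin(a)+t*np.cos(a)])
def flapp(a,d,y,t=0.005):
    return np.array([-0.052+d*np.cos(a)-t*np.sin(a), y, 0.0525+d*np.sin(a)+t*np.cos(a)])
def W(p,L):
    c,s=np.cos(p[2]),np.sin(p[2]); L=np.atleast_2d(L)
    return np.c_[p[0]+c*L[:,0]-s*L[:,1], p[1]+s*L[:,0]+c*L[:,1], L[:,2]]
def box(p,lid,fl):
    segs=[]
    q=[(-.08,-.08),(-.08,.08),(.08,.08),(.08,-.08)]
    for z in (0,.07):
        for i in range(4): segs.append(([*q[i],z],[*q[(i+1)%4],z]))
    for i in range(4): segs.append(([*q[i],0],[*q[i],.07]))
    for f,D,w,t in((lidp,.166,.081,.011),(lidp,.166,.081,.001),(flapp,.1,.045,.005),(flapp,.1,.045,0)):
        a=lid if f is lidp else fl
        k=[f(a,0,-w,t),f(a,D,-w,t),f(a,D,w,t),f(a,0,w,t)]
        for i in range(4): segs.append((k[i],k[(i+1)%4]))
    return [(W(p,a)[0],W(p,b)[0]) for a,b in segs]
def draw(im,m,p,lid,fl,crop,s=4):
    x0,y0,x1,y1=crop; o=cv2.resize(im[y0:y1,x0:x1],None,fx=s,fy=s,interpolation=cv2.INTER_CUBIC)
    for a,b in box(p,lid,fl):
        A=proj(m,np.array([a,b])); A=((A-[x0,y0]+.5)*s).astype(int)
        cv2.line(o,tuple(map(int,A[0])),tuple(map(int,A[1])),(0,0,255),1)
    return o
E
python3 - <<'E'
from h import *
from cell import eyes
S=eyes.camera_model("scene");T=eyes.camera_model("top")
sp=[(S,(289.1,242.7),lambda l,f:[.08,0,.07]),(S,(272.7,153),lambda l,f:lidp(l,.166,0)),(S,(321.3,293.1),lambda l,f:[-.052,0,.0525]),(S,(319,251.5),lambda l,f:flapp(f,.1,0)),
(T,(294.9,274.7),lambda l,f:[.08,0,.07]),(T,(258.6,251.5),lambda l,f:lidp(l,.166,0)),(T,(351.8,304.4),lambda l,f:[-.052,0,.0525]),(T,(361.8,309.4),lambda l,f:flapp(f,.1,0)),
(T,(386,275),lambda l,f:[-.08,-.08,.07]),(T,(350,349),lambda l,f:[-.08,.08,.07])]
def res(v):
    return np.concatenate([proj(m,W(v[:3],g(v[3],v[4])))[0]-px for m,px,g in sp])
r=least_squares(res,[.37,-.12,1.0,1.8,1.4],loss="soft_l1",f_scale=2)
print(r.x, np.degrees(r.x[2])); print(res(r.x).reshape(-1,2).round(1))
np.save("pose.npy",r.x)
for n,m,c in(("scene",S,(210,120,400,350)),("top",T,(220,190,410,370))):
    cv2.imwrite(f"pics/fit_{n}.png",draw(cv2.imread(f"pics/{n}0.png"),m,r.x[:3],r.x[3],r.x[4],c,3))
for l,px,z in(("jar",(364.3,248),0),("bottle",(198.9,200.7),0),("cup1",(437.1,197.9),0),("cup2",(368,182.1),0),):
    print(l,onplane(T,px,z))
print(onplane(S,(372.3,286.2),0),onplane(S,(406.4,243.3),0),onplane(S,(471,285.4),0))
E
```

```text
[ 0.51231602 -0.12518703  1.12136904  1.83625209  1.57995858] 64.24971331768892
[[-0.8 -2.2]
 [-0.2  0.1]
 [-0.5  0.2]
 [ 3.8 -0.4]
 [-0.9 -0.4]
 [ 0.   0.1]
 [ 2.3  1.5]
 [ 0.  -1.9]
 [ 0.3  0.6]
 [-1.   1.5]]
jar [ 0.61167333 -0.1956226   0.        ]
bottle [0.70430591 0.16200723 0.        ]
cup1 [ 0.72506852 -0.3514823   0.        ]
cup2 [ 0.75547853 -0.2017896   0.        ]
[ 0.60334019 -0.20578098  0.        ] [ 0.74837244 -0.19344351  0.        ] [ 0.71752107 -0.35319117  0.        ]
```

View pics/fit_scene.png

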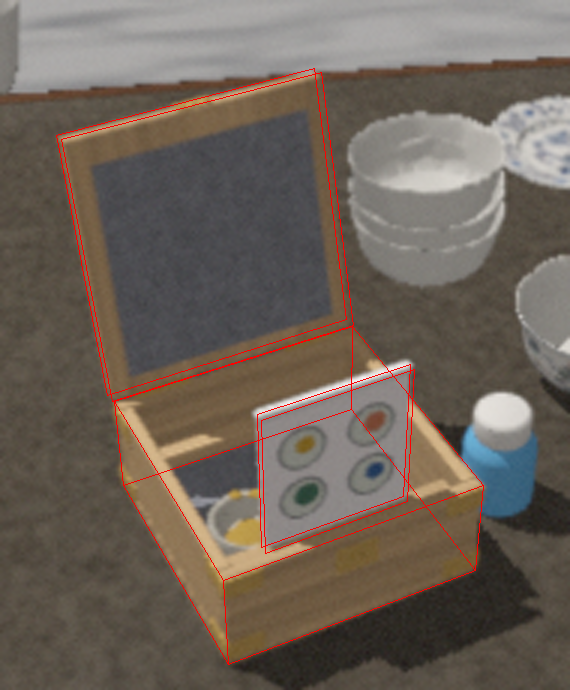

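View pics/fit_top.png

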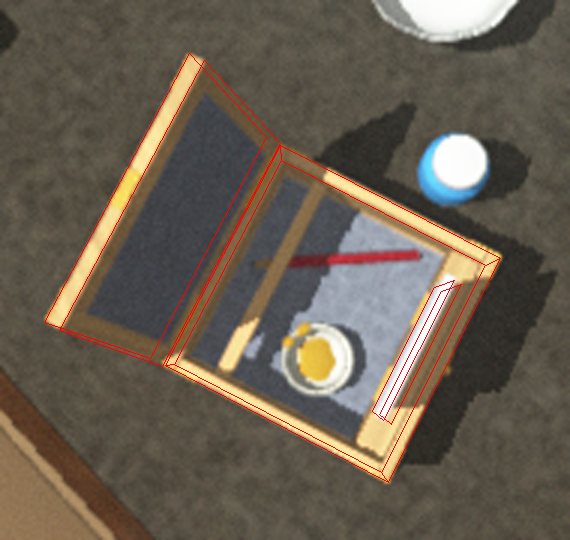

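The fit is within about 2 px in both views: case at (0.512, -0.125), yaw 64°, lid about 1.84 rad, flap about 1.55 rad. The jar is clear at local y = -0.12. Next I close the fingers and move in front of the flap.

Call:
jog_arm(motion=[[0,[1.7,-4.0,0.5],-1.1],[0,[1.7,-4.0,0.5],-1.1],[0,[1.7,-4.0,0.5],-1.1],[0,[1.7,-4.0,0.5],-1.1],[0,[1.7,-4.0,0.5],-1.1],[0,[1.7,-4.0,0.5],-1.1],[0,[1.7,-4.0,0.5],-1.1],[0,[1.7,-4.0,0.5],-1.1],[0,[1.7,-4.0,0.5],-1.1],[0,[1.7,-4.0,0.5],-1.4]])

```text
t: 2.2
tool_pos: [0.3072, 0.1311, 0.3069]
tcp_rot: [0.223, 0.975, 0.0, 0.001]
force: [1.2, 0.0, 0.2]
opening: -0.002
```

Call:
jog_arm(motion=[[0,[1.6,-4.0,0],0],[0,[1.6,-4.0,0],0],[0,[1.6,-4.0,0],0],[0,[1.6,-4.0,0],0],[0,[1.6,-4.0,0],0],[0,[1.6,-4.0,0],0],[0,[1.6,-4.0,0],0],[0,[1.6,-4.0,0],0],[0,[1.6,-4.0,0],0],[0,[0.8,-0.6,0],0]])

```text
t: 3.2
tool_pos: [0.4598, -0.2377, 0.3057]
tcp_rot: [0.224, 0.974, -0.001, 0.0]
force: [0.1, 0.7, 0.1]
opening: -0.001
```

```bash
python3 - <<'E'
from h import *
from cell import eyes,robot
print(robot.read_state()["tool_pos"])
ims=[eyes.capture(n) for n in("scene","top","wrist")]
for n,i in zip(("scene","top","wrist"),ims): cv2.imwrite(f"pics/{n}1.png",i)
cv2.imwrite("pics/c1.png",np.hstack([cv2.resize(i,(400,300)) for i in ims[:2]]))
print(eyes.camera_model("wrist"))
E
```

```text
[ 0.4598057  -0.23765143  0.30565366]
{'fx': 407.1653358968285, 'fy': 407.1653358968285, 'cx': 319.44890634719314, 'cy': 238.3622046641419, 'k1': -0.08760513189026993, 'cam_to_world': array([[ 4.34247270e-01, -8.67458667e-01, -2.42785441e-01,
         3.99225384e-01],
       [ 9.00793252e-01,  4.18449248e-01,  1.16067848e-01,
        -2.04798752e-01],
       [ 9.09325010e-04, -2.69101633e-01,  9.63111356e-01,
         4.22553823e-01],
       [ 0.00000000e+00,  0.00000000e+00,  0.00000000e+00,
         1.00000000e+00]])}
```

View pics/c1.png

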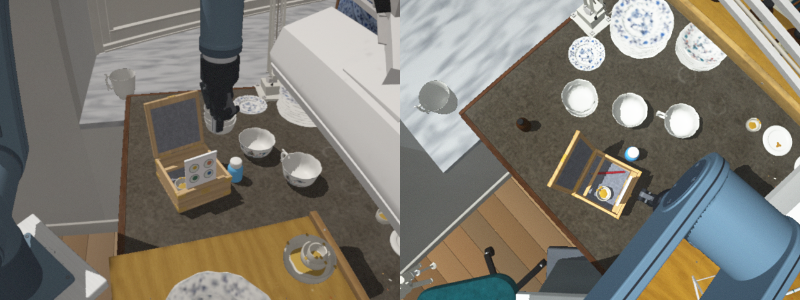

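View pics/wrist1.png

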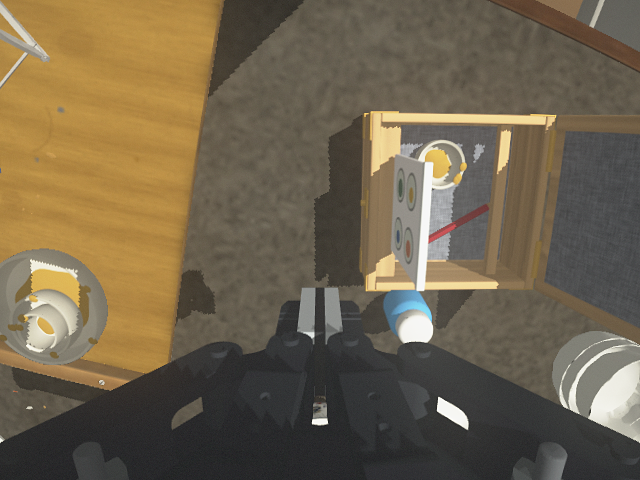

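The wrist view shows the closed fingertips at about (320,290) and the flap to the right at (412,225), with nothing between them. I'll check the tip geometry and compute waypoints.

```bash
python3 - <<'E'
from h import *
from cell import eyes,robot
m=eyes.camera_model("wrist"); p=robot.read_state()["tool_pos"]
v=np.load("pose.npy")[:3]
vv=np.array([-np.sin(v[2]),np.cos(v[2]),0])
for dz in(.012,.025): print(dz,proj(m,np.array([p+s*.011*vv-[0,0,dz] for s in(-1,0,1)])).round(0).tolist())
for f in (1.45,1.5,1.55,1.6):
  print(f,proj(m,W(v,[flapp(f,.1,.045),flapp(f,.1,-.045),flapp(f,.1,.045,0),flapp(f,.1,-.045,0)])).round(0).tolist())
h=.0145;d=.075
print("pre",W(v,[-.105,0,.15]))
prev=None
for a in np.linspace(1.55,0,12):
    c=flapp(a,d,0); q=W(v,[c[0]-h,0,c[2]+.025])[0]
    print(round(a,2),c.round(3),q.round(4),None if prev is None else ((q-prev)*100).round(2)); prev=q
E
```

```text
0.012 [[320.0, 349.0], [320.0, 321.0], [320.0, 292.0]]
0.025 [[320.0, 331.0], [320.0, 305.0], [320.0, 278.0]]
1.45 [[434.0, 161.0], [425.0, 288.0], [441.0, 161.0], [431.0, 287.0]]
1.5 [[427.0, 161.0], [418.0, 288.0], [434.0, 161.0], [425.0, 288.0]]
1.55 [[419.0, 161.0], [411.0, 288.0], [427.0, 161.0], [418.0, 288.0]]
1.6 [[411.0, 161.0], [404.0, 288.0], [419.0, 161.0], [411.0, 288.0]]
pre [[ 0.46669879 -0.21976012  0.15      ]]
1.55 [-0.055  0.     0.128] [ 0.4819 -0.1882  0.1526] None
1.41 [-0.045  0.     0.127] [ 0.4865 -0.1787  0.1523] [ 0.46  0.95 -0.03]
1.27 [-0.034  0.     0.126] [ 0.4911 -0.1693  0.1506] [ 0.45  0.94 -0.17]
1.13 [-0.024  0.     0.122] [ 0.4954 -0.1602  0.1474] [ 0.44  0.91 -0.32]
0.99 [-0.015  0.     0.118] [ 0.4996 -0.1516  0.1428] [ 0.41  0.86 -0.46]
0.85 [-0.006  0.     0.112] [ 0.5034 -0.1436  0.1369] [ 0.38  0.79 -0.59]
0.7 [0.002 0.    0.105] [ 0.5068 -0.1365  0.1299] [ 0.34  0.71 -0.71]
0.56 [0.009 0.    0.097] [ 0.5098 -0.1304  0.1218] [ 0.3   0.61 -0.81]
0.42 [0.014 0.    0.088] [ 0.5122 -0.1253  0.1128] [ 0.24  0.51 -0.9 ]
0.28 [0.019 0.    0.078] [ 0.5141 -0.1214  0.1032] [ 0.19  0.39 -0.97]
0.14 [0.022 0.    0.068] [ 0.5154 -0.1188  0.093 ] [ 0.13  0.26 -1.02]
0.0 [0.023 0.    0.057] [ 0.516  -0.1175  0.0825] [ 0.06  0.13 -1.05]
```

Call:
jog_arm(motion=[[0,[0.14,0.36,-3.1],0],[0,[0.14,0.36,-3.1],0],[0,[0.14,0.36,-3.1],0],[0,[0.14,0.36,-3.1],0],[0,[0.13,0.35,-3.1],0],[0,[0.3,0.63,0],0],[0,[0.3,0.63,0],0],[0,[0.3,0.63,0],0],[0,[0.3,0.63,0],0],[0,[0.3,0.63,0],0]])

```text
t: 4.35
tool_pos: [0.4818, -0.1836, 0.1527]
tcp_rot: [0.222, 0.975, -0.0, 0.001]
force: [-0.4, -0.1, 0.6]
opening: -0.004
```

Call:
jog_arm(motion=[[0,[0.23,0.48,0],0],[0,[0.23,0.47,0],0],[0,[0.23,0.47,-0.1],0],[0,[0.22,0.47,-0.1],0],[0,[0.22,0.46,-0.15],0],[0,[0.22,0.45,-0.2],0],[0,[0.2,0.43,-0.25],0],[0,[0.2,0.43,-0.25],0],[0,[0.19,0.4,-0.3],0],[0,[0.19,0.4,-0.3],0]])

```text
t: 5.35
tool_pos: [0.5023, -0.1389, 0.1345]
tcp_rot: [0.223, 0.975, 0.0, -0.0]
force: [-0.1, -0.8, 1.3]
opening: 0.001
```

```bash
cat > look.py <<'E'
import sys
from h import *
from cell import eyes,robot
k=sys.argv[1]
s=robot.read_state(); print(s["t"],s["tool_pos"].round(4),s["force"].round(1))
a=eyes.capture("scene"); b=eyes.capture("wrist")
v=np.load("pose.npy")
cv2.imwrite(f"pics/look{k}.png",np.hstack([cv2.resize(a[110:360,190:440],(400,400)),cv2.resize(b,(400,400))]))
E
python3 look.py 1
```

```text
5.35 [ 0.5023 -0.1389  0.1345] [-0.1 -0.8  1.3]
```

View pics/look1.png

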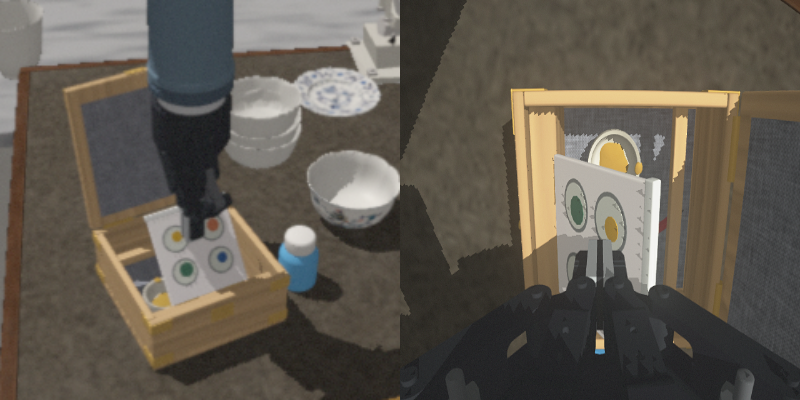

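The flap is tilting over (about 0.9 rad) with the fingertip on its face near the middle. I'll continue along the arc.

Call:
jog_arm(motion=[[0,[0.17,0.36,-0.35],0],[0,[0.17,0.35,-0.36],0],[0,[0.15,0.3,-0.4],0],[0,[0.15,0.3,-0.4],0],[0,[0.12,0.25,-0.45],0],[0,[0.12,0.25,-0.45],0],[0,[0.1,0.2,-0.48],0],[0,[0.1,0.2,-0.48],0],[0,[0.06,0.13,-0.5],0],[0,[0.06,0.13,-0.5],0]])

```text
t: 6.45
tool_pos: [0.5142, -0.1145, 0.0906]
tcp_rot: [0.223, 0.975, -0.0, -0.0]
force: [-0.0, -0.1, -0.1]
opening: -0.002
```

Call:
jog_arm(motion=[[0,[0.02,0.05,-0.15],0],[0,[0.02,0.05,-0.15],0],[0,[0,0,-0.1],0],[0,[0,0,-0.1],0],[0,[0,0,-0.05],0],[0,[0,0,-0.05],0],[0,[0,0,0],0],[0,[0,0,0],0],[0,[0,0,0],0],[0,[0,0,0],0]])

```text
t: 7.45
tool_pos: [0.5146, -0.1137, 0.0851]
tcp_rot: [0.223, 0.975, -0.0, 0.0]
force: [0.1, -0.3, -0.5]
opening: -0.001
```

```bash
python3 look.py 2
```

```text
7.45 [ 0.5146 -0.1137  0.0851] [ 0.1 -0.3 -0.5]
```

View pics/look2.png

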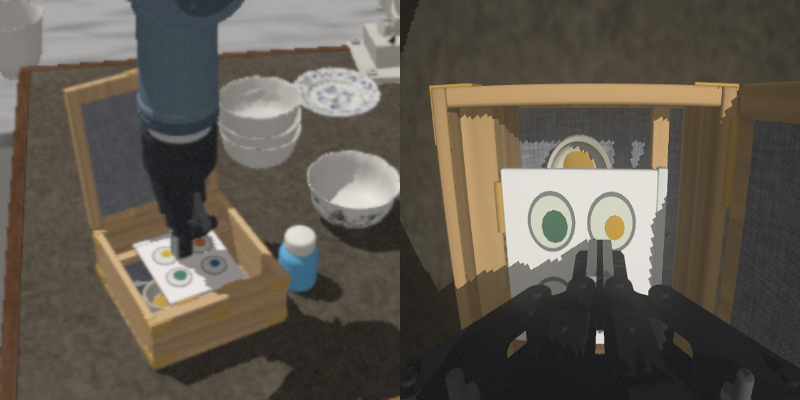

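The flap is nearly flat and there is no contact force yet. I'll creep down until the force shows it resting on the ledge.

Call:
jog_arm(motion=[[0,[0,0,-0.05],0],[0,[0,0,-0.05],0],[0,[0,0,-0.05],0],[0,[0,0,-0.05],0],[0,[0,0,0],0],[0,[0,0,0],0],[0,[0,0,0],0],[0,[0,0,0],0],[0,[0,0,0],0],[0,[0,0,0],0]])

```text
t: 8.55
tool_pos: [0.5146, -0.1136, 0.0831]
tcp_rot: [0.223, 0.975, -0.0, 0.0]
force: [0.2, 0.2, -0.4]
opening: -0.005
```

Call:
jog_arm(motion=[[0,[0,0,-0.05],0],[0,[0,0,-0.05],0],[0,[0,0,-0.05],0],[0,[0,0,0],0],[0,[0,0,0],0],[0,[0,0,0],0],[0,[0,0,0],0],[0,[0,0,0],0],[0,[0,0,0],0],[0,[0,0,0],0]])

```text
t: 9.55
tool_pos: [0.5147, -0.1136, 0.0825]
tcp_rot: [0.223, 0.975, -0.0, 0.0]
force: [-2.2, 0.9, 6.7]
opening: -0.001
```

The flap has bottomed: 6.7 N with the tip at 57.5 mm, exactly the flat height. A slight extra press, then straight up and over the lid to behind it.

Call:
jog_arm(motion=[[0,[0,0,-0.05],0],[0,[0,0,0],0],[0,[0,0,0.3],0],[0,[0,0,3.0],0],[0,[0,0,4.8],0],[0,[0,0,4.8],0],[0,[0,0,4.8],0],[0,[0,0,4.8],0],[0,[0,0,1.8],0],[0,[0,0,0],0]])

```text
t: 10.55
tool_pos: [0.516, -0.1142, 0.3278]
tcp_rot: [0.223, 0.975, -0.001, 0.004]
force: [0.3, -0.1, 0.2]
opening: -0.002
```

```bash
python3 look.py 3
```

```text
10.55 [ 0.516  -0.1142  0.3278] [ 0.3 -0.1  0.2]
```

View pics/look3.png

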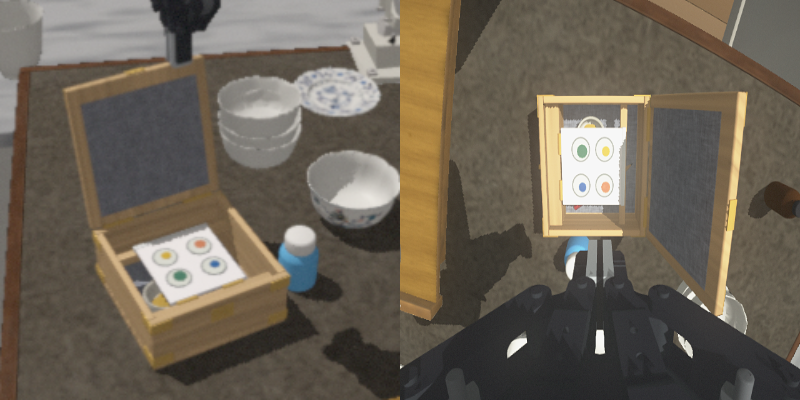

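The flap lies flat in the case. Now over the lid.

Call:
jog_arm(motion=[[0,[1.7,3.4,0],0],[0,[1.7,3.4,0],0],[0,[1.7,3.4,0],0],[0,[1.7,3.4,0],0],[0,[1.6,3.4,0],0],[0,[0,0,-3.0],0],[0,[0,0,-3.0],0],[0,[0,0,-3.0],0],[0,[0,0,-2.5],0],[0,[0,0,0],0]])

```text
t: 11.65
tool_pos: [0.5948, 0.0567, 0.2025]
tcp_rot: [0.223, 0.975, -0.001, -0.006]
force: [-0.3, 0.0, -0.3]
opening: -0.001
```

```bash
python3 look.py 4; python3 - <<'E'
from h import *
from cell import eyes
v=np.load("pose.npy"); m=eyes.camera_model("top"); im=eyes.capture("top")
S=eyes.camera_model("scene"); i2=eyes.capture("scene")
a=draw(im,m,v[:3],v[3],0,(230,190,410,370),2);b=draw(i2,S,v[:3],v[3],0,(220,140,390,350),2)
h=max(a.shape[0],b.shape[0]); pad=lambda q:cv2.copyMakeBorder(q,0,h-q.shape[0],0,0,cv2.BORDER_CONSTANT)
cv2.imwrite("pics/ov4.png",np.hstack([pad(a),pad(b)]))
E
```

```text
11.65 [0.5948 0.0567 0.2025] [-0.3  0.  -0.3]
```

View pics/look4.png

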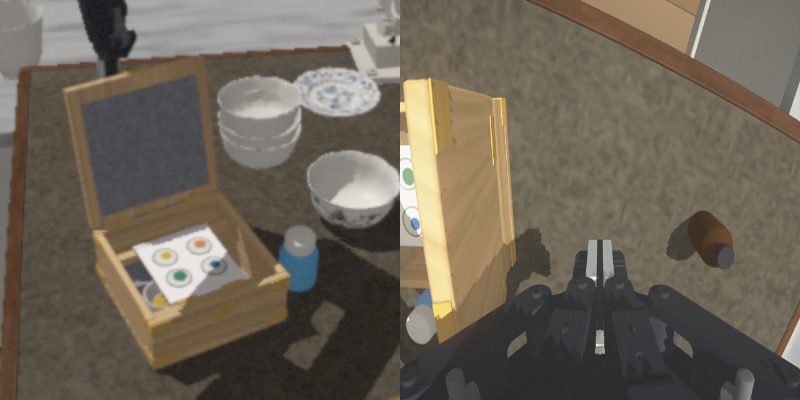

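View pics/ov4.png

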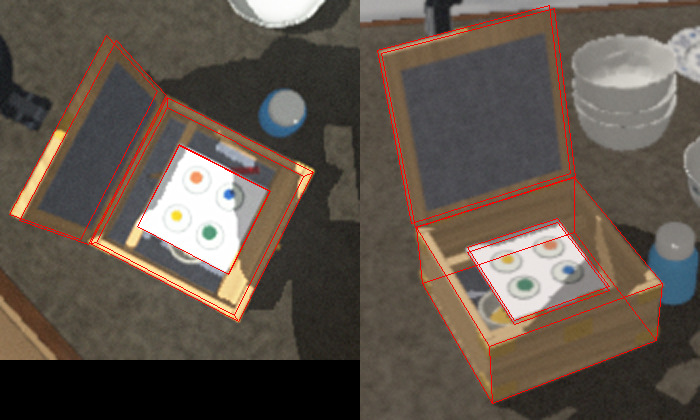

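The overlay with flap = 0 matches in both views. The tool is now at local (0.200, 0.005), clear behind the lid. I'll compute the lid arc.

```bash
python3 - <<'E'
from h import *
v=np.load("pose.npy")[:3]; h=.0145;d=.14
p=np.array([.5948,.0567,.2025])
A=[1.84]+list(np.linspace(1.75,0.0,30))
for i,a in enumerate(A):
    c=lidp(a,d,0)
    q=W(v,[c[0]+h+(.0085 if i==0 else 0),0,c[2]+.025])[0]
    print(i,round(a,2),c.round(3),q.round(4),((q-p)*100).round(2)); p=q
E
```

```text
0 1.84 [0.128 0.    0.202] [0.5778 0.0107 0.227 ] [-1.7  -4.6   2.45]
1 1.75 [0.116 0.    0.206] [ 0.5689 -0.0078  0.2308] [-0.89 -1.85  0.38]
2 1.69 [0.108 0.    0.208] [ 0.5653 -0.0153  0.2327] [-0.36 -0.74  0.19]
3 1.63 [0.099 0.    0.209] [ 0.5617 -0.0228  0.2341] [-0.36 -0.75  0.14]
4 1.57 [0.091 0.    0.21 ] [ 0.558  -0.0304  0.235 ] [-0.37 -0.76  0.09]
5 1.51 [0.082 0.    0.21 ] [ 0.5544 -0.038   0.2354] [-0.37 -0.76  0.04]
6 1.45 [0.074 0.    0.21 ] [ 0.5507 -0.0456  0.2353] [-0.37 -0.76 -0.01]
7 1.39 [0.065 0.    0.21 ] [ 0.547  -0.0533  0.2347] [-0.37 -0.76 -0.06]
8 1.33 [0.057 0.    0.209] [ 0.5434 -0.0608  0.2335] [-0.36 -0.76 -0.11]
9 1.27 [0.049 0.    0.207] [ 0.5398 -0.0683  0.2319] [-0.36 -0.75 -0.16]
10 1.21 [0.04  0.    0.205] [ 0.5362 -0.0757  0.2297] [-0.36 -0.74 -0.21]
11 1.15 [0.032 0.    0.202] [ 0.5327 -0.0829  0.2271] [-0.35 -0.73 -0.26]
12 1.09 [0.025 0.    0.199] [ 0.5293 -0.09    0.224 ] [-0.34 -0.71 -0.31]
13 1.03 [0.017 0.    0.195] [ 0.5259 -0.097   0.2204] [-0.33 -0.69 -0.36]
14 0.97 [0.009 0.    0.191] [ 0.5227 -0.1037  0.2164] [-0.32 -0.67 -0.4 ]
15 
[... 519 characters left out ...]
46 -0.67]
22 0.48 [-0.039  0.     0.145] [ 0.5017 -0.1472  0.1697] [-0.21 -0.43 -0.7 ]
23 0.42 [-0.043  0.     0.137] [ 0.4999 -0.151   0.1624] [-0.19 -0.39 -0.73]
24 0.36 [-0.047  0.     0.13 ] [ 0.4982 -0.1545  0.1549] [-0.17 -0.35 -0.76]
25 0.3 [-0.05   0.     0.122] [ 0.4967 -0.1575  0.1471] [-0.15 -0.3  -0.78]
26 0.24 [-0.053  0.     0.114] [ 0.4955 -0.1601  0.1391] [-0.13 -0.26 -0.8 ]
27 0.18 [-0.056  0.     0.106] [ 0.4944 -0.1623  0.131 ] [-0.11 -0.22 -0.81]
28 0.12 [-0.058  0.     0.098] [ 0.4936 -0.1641  0.1228] [-0.08 -0.17 -0.83]
29 0.06 [-0.059  0.     0.089] [ 0.4929 -0.1653  0.1144] [-0.06 -0.13 -0.84]
30 0.0 [-0.06   0.     0.081] [ 0.4925 -0.1662  0.106 ] [-0.04 -0.08 -0.84]
```

Call:
jog_arm(motion=[[0,[-0.34,-0.92,0.5],0],[0,[-0.34,-0.92,0.5],0],[0,[-0.34,-0.92,0.5],0],[0,[-0.34,-0.92,0.5],0],[0,[-0.34,-0.92,0.45],0],[0,[-0.3,-0.62,0.13],0],[0,[-0.3,-0.62,0.13],0],[0,[-0.3,-0.61,0.12],0],[0,[-0.36,-0.74,0.19],0],[0,[-0.36,-0.75,0.14],0]])

```text
t: 12.85
tool_pos: [0.5652, -0.0236, 0.2406]
tcp_rot: [0.222, 0.975, -0.0, -0.0]
force: [1.6, 1.6, -0.3]
opening: -0.002
```

```bash
python3 look.py 5
```

```text
12.85 [ 0.5652 -0.0236  0.2406] [ 1.6  1.6 -0.3]
```

View pics/look5.png

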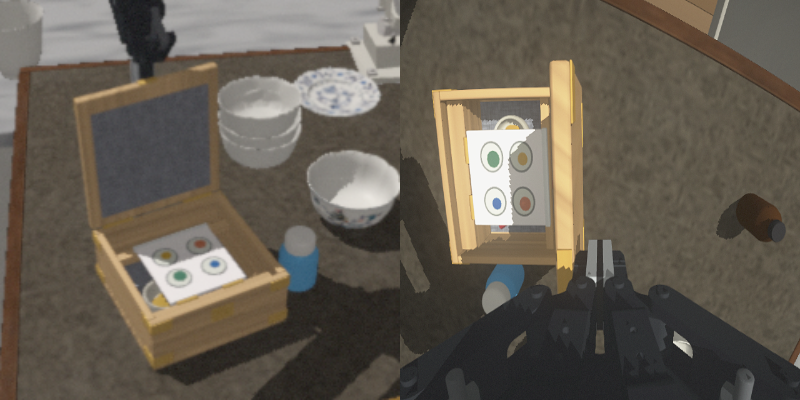

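The lid is moving: it is about upright, with 2 N on the fingers' outer side at (575,265) of the wrist half. I'll continue along the arc.

Call:
jog_arm(motion=[[0,[-0.4,-0.76,0.02],0],[0,[-0.4,-0.76,-0.03],0],[0,[-0.4,-0.76,-0.08],0],[0,[-0.4,-0.76,-0.12],0],[0,[-0.38,-0.76,-0.17],0],[0,[-0.38,-0.75,-0.22],0],[0,[-0.38,-0.74,-0.25],0],[0,[-0.36,-0.73,-0.3],0],[0,[-0.35,-0.71,-0.33],0],[0,[-0.34,-0.69,-0.36],0]])

```text
t: 13.95
tool_pos: [0.5271, -0.0979, 0.222]
tcp_rot: [0.223, 0.975, -0.0, -0.0]
force: [0.3, 1.0, 2.3]
opening: 0.003
```

Call:
jog_arm(motion=[[0,[-0.32,-0.67,-0.41],0],[0,[-0.31,-0.65,-0.46],0],[0,[-0.3,-0.62,-0.5],0],[0,[-0.29,-0.59,-0.54],0],[0,[-0.28,-0.56,-0.58],0],[0,[-0.27,-0.53,-0.62],0],[0,[-0.25,-0.5,-0.65],0],[0,[-0.23,-0.46,-0.68],0],[0,[-0.21,-0.43,-0.7],0],[0,[-0.19,-0.39,-0.73],0]])

```text
t: 14.95
tool_pos: [0.5008, -0.1516, 0.1629]
tcp_rot: [0.223, 0.975, -0.0, -0.0]
force: [0.6, -0.4, 1.9]
opening: -0.001
```

```bash
python3 look.py 6
```

```text
14.95 [ 0.5008 -0.1516  0.1629] [ 0.6 -0.4  1.9]
```

View pics/look6.png

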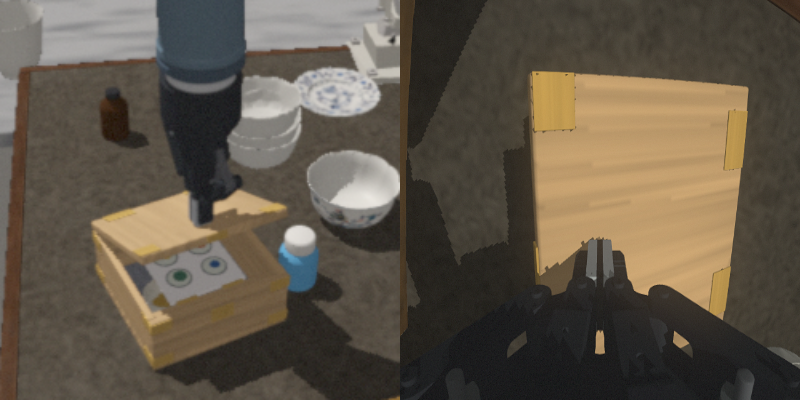

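The lid is at about 0.4 rad and following the finger. I'll continue down to just above shut.

Call:
jog_arm(motion=[[0,[-0.17,-0.35,-0.76],0],[0,[-0.15,-0.3,-0.78],0],[0,[-0.13,-0.26,-0.8],0],[0,[-0.11,-0.22,-0.81],0],[0,[-0.08,-0.17,-0.83],0],[0,[-0.06,-0.13,-0.84],0],[0,[-0.04,-0.08,-0.4],0],[0,[0,0,-0.2],0],[0,[0,0,-0.1],0],[0,[0,0,0],0]])

```text
t: 16.05
tool_pos: [0.4935, -0.1661, 0.1083]
tcp_rot: [0.223, 0.975, 0.0, -0.0]
force: [-0.4, -0.7, 0.2]
opening: 0.0
```

Call:
jog_arm(motion=[[0,[0,0,-0.05],0],[0,[0,0,-0.05],0],[0,[0,0,-0.05],0],[0,[0,0,0],0],[0,[0,0,0],0],[0,[0,0,0],0],[0,[0,0,0],0],[0,[0,0,0],0],[0,[0,0,0],0],[0,[0,0,0],0]])

```text
t: 17.05
tool_pos: [0.4936, -0.1663, 0.1069]
tcp_rot: [0.223, 0.975, 0.0, -0.0]
force: [0.6, 0.8, 0.8]
opening: -0.0
```

Call:
jog_arm(motion=[[0,[0,0,-0.05],0],[0,[0,0,-0.05],0],[0,[0,0,-0.05],0],[0,[0,0,0],0],[0,[0,0,0],0],[0,[0,0,0],0],[0,[0,0,0],0],[0,[0,0,0],0],[0,[0,0,0],0],[0,[0,0,0],0]])

```text
t: 18.05
tool_pos: [0.4936, -0.1664, 0.106]
tcp_rot: [0.223, 0.975, -0.0, 0.0]
force: [-1.1, 2.3, 5.4]
opening: -0.001
```

Firm contact with the tip at 81 mm, exactly the shut height. A little more press, then I lift clear.

Call:
jog_arm(motion=[[0,[0,0,-0.05],0],[0,[0,0,-0.05],0],[0,[0,0,0],0],[0,[0,0,0],0],[0,[0,0,0],0],[0,[0,0,0],0],[0,[0,0,0],0],[0,[0,0,0],0],[0,[0,0,0],0],[0,[0,0,0],0]])

```text
t: 19.05
tool_pos: [0.4937, -0.1664, 0.1059]
tcp_rot: [0.223, 0.975, -0.0, 0.0]
force: [-4.5, 2.4, 13.2]
opening: -0.001
```

Call:
jog_arm(motion=[[0,[0,0,0.3],0],[0,[0,0,1.0],0],[0,[0,0,3.0],0],[0,[0,0,4.0],0],[0,[0,0,4.0],0],[0,[0,0,4.0],0],[0,[-2.0,0,2.0],0],[0,[-3.0,0,0],0],[0,[-3.0,0,0],0],[0,[0,0,0],0]])

```text
t: 20.05
tool_pos: [0.4109, -0.1659, 0.288]
tcp_rot: [0.223, 0.975, -0.0, -0.0]
force: [-0.3, 0.6, -0.3]
opening: -0.001
```

```bash
python3 look.py 7; python3 - <<'E'
from h import *
from cell import eyes,spotter
v=np.load("pose.npy"); m=eyes.camera_model("top"); im=eyes.capture("top")
S=eyes.camera_model("scene"); i2=eyes.capture("scene")
a=draw(im,m,v[:3],0,0,(230,190,410,370),2);b=draw(i2,S,v[:3],0,0,(220,140,390,350),2)
h=max(a.shape[0],b.shape[0]); pad=lambda q:cv2.copyMakeBorder(q,0,h-q.shape[0],0,0,cv2.BORDER_CONSTANT)
cv2.imwrite("pics/ov7.png",np.hstack([pad(a),pad(b)]))
for c,mm in(("top",m),("scene",S)):
    print(c,[(x["pixel"],x["p"]) for x in spotter.mark_of("lid_edge",c)],proj(mm,W(v[:3],lidp(0,.166,0))))
    print([(x["pixel"],x["p"]) for x in spotter.mark_of("blue_jar",c)][:1])
E
```

```text
20.05 [ 0.4109 -0.1659  0.288 ] [-0.3  0.6 -0.3]
top [([371.8, 315.4], 0.84)] [[371.37288819 314.25512491]]
[([367.7, 248.0], 0.76)]
scene [([330.2, 295.3], 0.83)] [[330.38455142 294.42363149]]
[([373.5, 284.9], 0.72)]
```

View pics/look7.png

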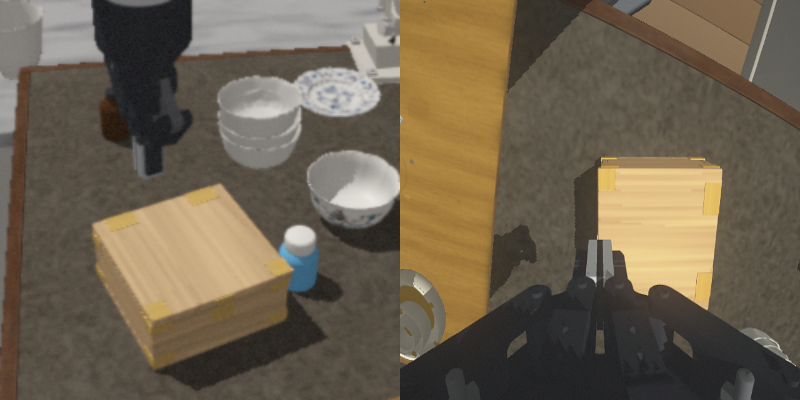

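View pics/ov7.png

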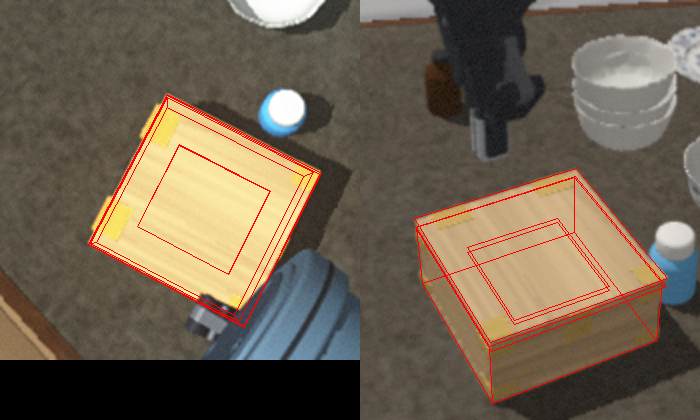

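The lid overlay at 0 rad matches in both views, lid_edge is within about 1.2 px of its shut position, the jar is where it was, and the arm is clear with no force. I'm handing in.

```bash
python3 -c "
from cell import robot
print(robot.hand_in())"
```

```text
the job is handed in; nothing more can be done
None
```

The paint case is packed: I folded the flap flat, then swung the lid fully shut, using only pushes from the closed fingertips. The job was handed in at about 20 s.

- **Flap:** it stopped with the fingertips at 57.5 mm, its flat height, pressing at about 7 N. The drawn outline for a flat flap matched in both the scene and top views before I moved the lid.
- **Lid:** it stopped with the fingertips at 81 mm, its shut height, and I pressed to about 13 N. The detected lid edge was within about 1.2 px of its shut position in both views.
- **Surroundings:** the jar looked unmoved, with its detected position within about 3 px of the start, which is within detector noise. The bottle, cups and bowls were not touched. I did not check the dish and pencil again after the lid closed.
- **Finish:** the gripper ended about 18 cm above the lid's top with no force on it.

No check failed. The only disagreement was in the pushing paths, where the measured tool position was off the planned path by up to 7 mm. I corrected for the largest of these, at the start of the lid push, as I went.

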